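# Comb loose ground pins into a grooved inspection tray

### The job

Take the orange-handled rake off its yellow rest and comb it along the blue tray, from the plain apron to the far end, its two white shoes sliding on the side rails and kept in light contact with them all the way, so that all four loose pins settle into grooves, lying parallel. Never press or bump the rake hard on the tray, and do not touch the pins with the gripper. Then stand the rake back on its rest as it was, let go, and leave everything else as it is.

Things in the scene. Friction and masses are not known exactly. Their poses are not given: they have to be found in the camera images.
- tray: Fixed blue tray, 128 (x) x 270 (y) mm; origin on the table (x -64..64, y -140..130). Grooves along x; comb towards +y. Side rails along y at x +-(52..64). Between them: plain apron y -140..-74, top 31 mm up; eight grooves 16 mm wide, floor 18 mm up, at y -66, -44 ... 88; ridges 6 mm wide, 31 mm up; end wall y 100..130, 40 mm up.
- tray_start (a point): Point over the tray's apron, midway between the steel rail tops at their height (40 mm up), 115 mm from the tray's origin towards -y: set the middle of the soles here to begin, clear of the pins. Onward the rail tops are worn hollow, both alike, up to 3 mm lower in places and 40 mm again at the far end: follow them by feel, no straight line will do.
- tray_finish (a point): Point midway between the rails, 40 mm up, 86 mm from the tray's origin towards +y: the middle of the soles ends its stroke about here, over the last groove, short of the end wall. Light pressure is 2 to 8 N in all, peaks over 25 N too hard; set down slower than 10 mm/s. If a pin jams, the push exceeds 9 N (normally under 5): lift 3 mm, back off 15 mm, go on.
- rake_grip (a point): Middle of the rake's upright orange handle (30 mm along x, 24 mm along y; 26 mm of it above this point, 38 mm below). z up, x along the row of teeth. 38 to 52 mm below lies the head bar (134 x 18 mm); the shoe soles are 64 mm below, the tooth tips 68.5 mm. Grip it across y.
- rake: The loose rake, about 0.25 kg, origin at sole level 64 mm under the grip point. Two white shoes, each 18 (x) x 40 (y) x 12 mm, at x = -58 and 58; six aluminium teeth between them, row 84 mm long in x, 8 mm thick in y, at y = 0, tips 4.5 mm below the soles, so they clear the ridges by 1.5 to 4.5 mm while the soles are on the rails. Starts standing on the rest.
- rest_top (a point): Fixed yellow rake rest: two bars (14 x 80 mm, 116 mm apart along x) carry the rake's shoes. This point is midway between the bars at their top height, 40 mm above the table, with a free gap for the teeth below. The rake stands with its grip point 64 mm above it, rake x along this x; either way round will do.
- pin1_mid (a point): Middle of a loose bright steel pin, 12 mm across, 84 mm long with round ends, x along its length. It starts lying askew (about 0.4 to 0.6 rad) across the ridges, its centre 37 mm above the table; seated in a groove its centre is 24 mm above the table.
- pin2_mid (a point): Middle of a loose bright steel pin, 12 mm across, 84 mm long with round ends, x along its length. It starts lying askew (about 0.4 to 0.6 rad) across the ridges, its centre 37 mm above the table; seated in a groove its centre is 24 mm above the table.
- pin3_mid (a point): Middle of a loose bright steel pin, 12 mm across, 84 mm long with round ends, x along its length. It starts lying askew (about 0.4 to 0.6 rad) across the ridges, its centre 37 mm above the table; seated in a groove its centre is 24 mm above the table.
- pin4_mid (a point): Middle of a loose bright steel pin, 12 mm across, 84 mm long with round ends, x along its length. It starts lying askew (about 0.4 to 0.6 rad) across the ridges, its centre 37 mm above the table; seated in a groove its centre is 24 mm above the table.
- collar: Bystander, leave alone: steel collar (ring) 44 mm across, 20 mm high, near the rake rest.
- spigot: Bystander, leave alone: dark turned spigot, 40 mm across, 50 mm high, beside the tray.
- mandrel: Bystander, leave alone: upright steel cylinder, 44 mm across, 120 mm high.
- driver: Bystander, leave alone: screwdriver lying down.
- spanner: Bystander, leave alone: open spanner lying down.
- vblock: Bystander, leave alone: steel V-block 60 x 50 x 50 mm.
- plug: Bystander, leave alone: lying brass cylinder 30 mm across, 70 mm long.
There are look-alikes about, which are no part of the job. There is more than one size of the rake; the job needs the smallest.

How it is judged:
By the outcome, as a careful person would: the job done as asked, in the order asked, and still so for the second after the job is handed in, with the robot touching nothing.
It also fails if it takes over 72 s, if anything falls off the work surface, if the arm or the gripper's body presses on something with over 40 N, if the wrist force passes 120 N, or if a joint passes its speed limit or range.

### The arm

A 6-joint arm with a two-finger parallel gripper is mounted at the origin on the work surface. World frame = base frame: x ahead of the robot, y to its left, z up, the work surface at z = 0. Lengths are in m, angles in rad, forces in N, time in s.
With the tool pointing down it reaches from about 0.425 to 0.95 m from the base axis. Payload 14.7 kg.
Tool frame: the origin (TCP) lies between the finger pads; the fingertips stand 25 mm ahead of it and the grasp point (between the pads) lies 6 mm ahead of it; z points along the fingers, y is the direction in which the jaws open and shut (so a half turn about z gives the same grasp; the last joint's range is limited). The gripper opens to 85 mm and grips with 20 to 120 N. Pads are 22 mm wide; open, the fingers measure 114 mm over their backs; the gripper's body (76 mm by 85 mm) begins 54 mm behind the grasp point. The pads swing forward as they close: fully open they stand 13 mm farther back than shut.
Start: joints at [-1.39, 0.48, 1.596, -0, 1.065, -0.047], TCP at [0.147, -0.633, 0.256] pointing down, gripper open.
Joint ranges: [-2.75, 2.75], [-0.82, 2.05], [0.23, 2.67], [-1.56, 4.7], [0.09, 2.69], [-2.92, 2.92]. Speed limits (rad/s): [1.89, 1.89, 2.39, 3.01, 3.01, 3.01].

### API

Orientations are given as a unit quaternion [w, x, y, z].
In Python, from workcell import manip, optics, sign_off gives the robot as it stands. The module is installed in compiled form; this text tells all that it offers.
- The arm moves only by the tool move_arm, never from a script. Its argument "rows" is a list of rows, each a list of 2 entries, a list of its own where there are three numbers: the shift along the tool's x, y, z in mm, then the turn, a rotation vector about the tool's x, y, z in degrees. A call has 1 to 5 rows; each row is the pose to reach, as a shift and turn from the pose commanded when the call began, along the tool's axes at that moment; what a row does not reach only later rows make up. A row lasts 1/8 s, in which the tool goes at most 62.5 mm and 10.7 degrees, less where a joint would pass 70% of its speed; a pose out of reach is approached as far as the arm can. A call with a gripper value outside its range is refused whole. "fingers" is the opening, from -1 (shut) to 1 (fully open), set as the call begins (left out, the last holds). The fingers move at their own pace and stop on an object; the grip force is fixed at half the most. Time passes only in rows, so rows that repeat a pose let the fingers close. It gives the time, the measured TCP pose, the force and the opening at its end, in the units of the state.
- manip.get_state(): the state, without advancing time (a new reading comes with each control period).
- optics.get_image(name): name is "scene" or "top" or "wrist"; returns the picture (420x560x3 uint8, red, green, blue); there is no depth.
- optics.get_calibration(name): a dict with "fx", "fy", "cx", "cy" (pixels), "dist" ([k1, k2, p1, p2, k3] as OpenCV has them; the pictures are not rectified), "extrinsics" (4x4, takes a point from camera to world coordinates); the wrist camera has in their place "tool_from_camera" (4x4, takes a point from camera to tool coordinates, whose origin is the TCP and whose axes are the flange's). Camera axes: x right, y down, z forward; pixel columns grow to the right and rows downward; lengths in m; the calibration is good to about 2 mm. A picture is of the moment at which its call begins: read the wrist's pose just before it. get_calibration takes no time and is no camera call.
- sign_off(): hands the job in, once; it reports no verdict.
The state is a dict: "time_s": time; "q": joint angles; "joint_velocities": joint speeds; "joint_torque": joint torques, N m; "ee_pos": TCP position; "tcp_rot": TCP orientation; "wrist_force": force on the tool from outside, world axes, zero at the start; "moment": the same for the moment, N m; "grip_width": opening from 0.0 (shut) to 1.0 (fully open).
Only numpy, scipy, OpenCV 4.12 (cv2) and the standard library are available. Lean on these libraries where they do the work, as an engineer would, in place of code of your own. Each camera call takes 0.05 s, during which the arm holds its last target.

## Working session

There is one attempt and no reset: what is moved stays moved. The work goes in short steps, Python scripts to look and compute and a tool call to move; the robot and the scene stay as the last step left them, time stands still between calls to the robot, and variables do not carry over. Pictures are saved under pics/ and viewed, and the job is handed in when it is done.

Besides the shell and the picture viewer there is one more tool, called after "Request:" as name([rows], argument=value, ...), one row to a line, values as JSON. move_arm: Moves the arm, as the interface text tells. Its arguments: {"type":"object","properties":{"rows":{"type":"array","items":{"type":"array"}},"fingers":{"type":"number"}},"required":["rows"]}

```bash
ls; mkdir -p pics
python3 - <<'E'
from workcell import manip, optics
import cv2
print(manip.get_state())
for n in ("scene","top","wrist"):
    im=optics.get_image(n); cv2.imwrite(f"pics/{n}0.png",im[:,:,::-1]); c=optics.get_calibration(n); print(n,c)
E
```

```text
pics
{'time_s': 0.0, 'q': array([-1.38963666e+00,  4.80863789e-01,  1.59687537e+00,  1.58966877e-05,
        1.06508810e+00, -4.66076784e-02]), 'joint_velocities': array([-0.00051011, -0.0008705 , -0.00010026,  0.00134473,  0.00045573,
        0.00075182]), 'joint_torque': array([ 6.52806499e-03, -9.50642395e+01, -4.30179119e+01,  5.53419959e-04,
        1.21060421e-02,  1.93322580e-05]), 'ee_pos': array([ 0.14672337, -0.63283146,  0.25565108]), 'tcp_rot': array([-6.16374154e-04,  9.93522509e-01,  1.13633811e-01, -3.45630132e-05]), 'wrist_force': array([ 0.47428334, -0.17425795,  0.35142447]), 'moment': array([-0.00895864, -0.01871733, -0.0179505 ]), 'grip_width': 1.0027428385658068}
scene {'fx': 532.4201882861727, 'fy': 532.4201882861727, 'cx': 285.1896118896903, 'cy': 217.3343550814926, 'dist': array([0.01032918, 0.        , 0.        , 0.        , 0.        ]), 'extrinsics': array([[-0.33196649,  0.66028538, -0.67366272,  1.61121853],
       [ 0.94327873,  0.22869821, -0.24067065,  0.34656806],
       [-0.00484585, -0.71534631, -0.6987533 ,  1.16630285],
       [ 0.        ,  0.  
[... 336 characters left out ...]
00380888, -0.02418743],
       [-0.00289562, -0.08171582, -0.99665146,  1.95239089],
       [ 0.        ,  0.        ,  0.        ,  1.        ]])}
wrist {'fx': 292.7282078157451, 'fy': 292.7282078157451, 'cx': 280.12985071528124, 'cy': 205.88618734439135, 'dist': array([-0.01619501,  0.        ,  0.        ,  0.        ,  0.        ]), 'tool_from_camera': array([[-4.10919503e-04, -9.45724547e-01, -3.24969096e-01,
         8.39608246e-02],
       [ 9.99999628e-01, -1.42261917e-04, -8.50477065e-04,
         6.99349900e-04],
       [ 7.58086310e-04, -3.24969324e-01,  9.45724253e-01,
        -1.16072423e-01],
       [ 0.00000000e+00,  0.00000000e+00,  0.00000000e+00,
         1.00000000e+00]])}
```

View pics/scene0.png

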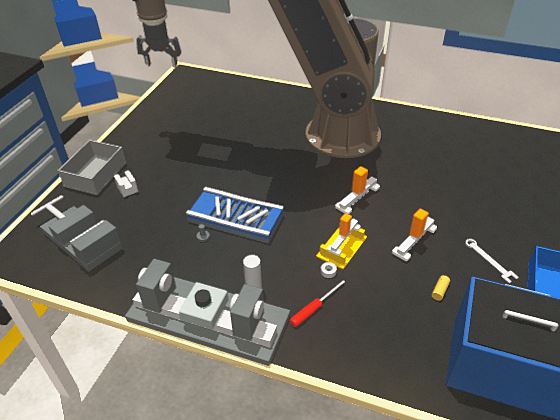

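View pics/top0.png

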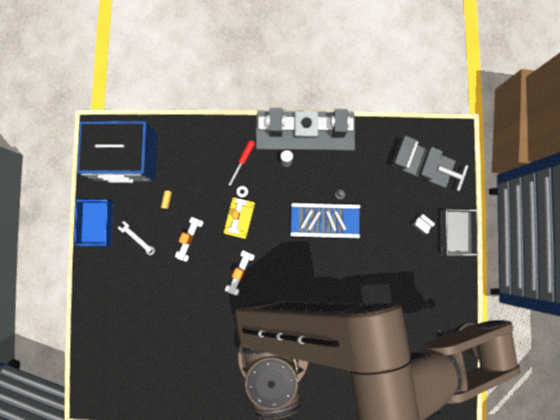

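View pics/wrist0.png

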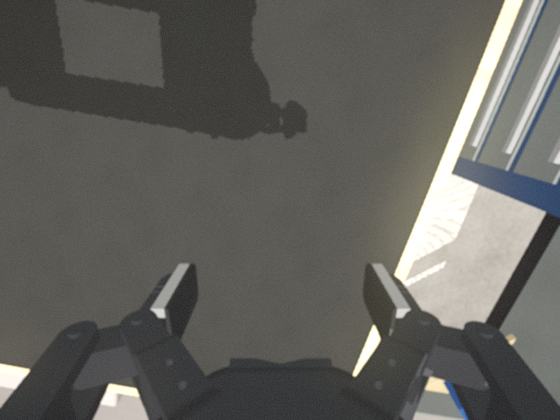

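```bash
cat > h.py <<'E'
import numpy as np, cv2
from workcell import manip, optics
from scipy.spatial.transform import Rotation as R
def tcp():
    s=manip.get_state(); T=np.eye(4); w,x,y,z=s['tcp_rot']; T[:3,:3]=R.from_quat([x,y,z,w]).as_matrix(); T[:3,3]=s['ee_pos']; return T,s
def cam(n,T=None):
    c=optics.get_calibration(n); K=np.array([[c['fx'],0,c['cx']],[0,c['fy'],c['cy']],[0,0,1]])
    E=c['extrinsics'] if n!='wrist' else T@c['tool_from_camera']
    return K,np.array(c['dist']),np.array(E)
def ray(C,uv):
    K,d,E=C; p=cv2.undistortPoints(np.array(uv,float).reshape(-1,1,2),K,d).reshape(-1,2)
    v=np.c_[p,np.ones(len(p))]@E[:3,:3].T; return E[:3,3],v
def onz(C,uv,z):
    o,v=ray(C,uv); t=(z-o[2])/v[:,2]; return o+v*t[:,None]
def proj(C,P):
    K,d,E=C; M=np.linalg.inv(E); p,_=cv2.projectPoints(np.array(P,float).reshape(-1,1,3),cv2.Rodrigues(M[:3,:3])[0],M[:3,3],K,d); return p.reshape(-1,2)
def mask(im,lo,hi):
    h=cv2.cvtColor(im,cv2.COLOR_RGB2HSV); return cv2.inRange(h,np.array(lo),np.array(hi))
def blobs(m,amin=20):
    cs,_=cv2.findContours(m,cv2.RETR_EXTERNAL,cv2.CHAIN_APPROX_NONE)
    return [c for c in cs if cv2.contourArea(c)>=amin]
E
python3 - <<'E'
from h import *
for n in("top","scene"):
    im=cv2.imread(f"pics/{n}0.png")[:,:,::-1].copy(); C=cam(n)
    for nm,lo,hi,z in (("orange",(5,180,120),(14,255,255),.13),("yellow",(20,180,120),(30,255,255),.04),("blue",(105,120,60),(120,255,255),.031)):
        for c in blobs(mask(im,lo,hi)):
            r=cv2.minAreaRect(c); 
            if not(100<r[0][0]<450 and 130<r[0][1]<310):continue
            print(n,nm,np.round(r[0]),np.round(r[1]),round(r[2]),onz(C,[r[0]],z).round(3),
              onz(C,cv2.boxPoints(r),z)[:,:2].round(3).tolist() if nm!="orange" else "")
im=cv2.imread("pics/top0.png"); cv2.imwrite("pics/topz.png",cv2.resize(im[170:300,150:390],None,fx=3.3,fy=3.3,interpolation=cv2.INTER_CUBIC))
E
```

```text
top blue [350. 221.] [24. 17.] 90 [[ 0.539 -0.302  0.031]] [[0.587, -0.268], [0.587, -0.336], [0.492, -0.336], [0.491, -0.268]]
top blue [294. 219.] [24.  8.] 90 [[ 0.545 -0.077  0.031]] [[0.592, -0.061], [0.593, -0.093], [0.497, -0.093], [0.497, -0.062]]
top blue [117. 149.] [78. 58.] 2 [[0.823 0.646 0.031]] [[0.71, 0.81], [0.952, 0.814], [0.937, 0.484], [0.699, 0.485]]
scene orange [344. 227.] [10. 16.] 4 [[0.594 0.155 0.13 ]] 
scene orange [418. 224.] [14. 26.] 17 [[0.516 0.342 0.13 ]] 
scene orange [359. 181.] [13. 24.] 11 [[0.395 0.146 0.13 ]] 
scene yellow [341. 244.] [32. 50.] 36 [[0.576 0.148 0.04 ]] [[0.641, 0.085], [0.457, 0.121], [0.509, 0.213], [0.684, 0.172]]
scene yellow [346. 217.] [6. 9.] 45 [[0.465 0.132 0.04 ]] [[0.475, 0.118], [0.442, 0.129], [0.455, 0.145], [0.488, 0.134]]
scene yellow [421. 214.] [ 8. 11.] 45 [[0.377 0.342 0.04 ]] [[0.388, 0.325], [0.347, 0.341], [0.366, 0.36], [0.406, 0.344]]
scene yellow [361. 170.] [ 6. 11.] 56 [[0.233 0.121 0.04 ]] [[0.242, 0.102], [0.2, 0.123], [0.224, 0.141], [0.265, 0.12]]
scene blue [234. 214.] [91. 32.] 14 [[ 0.553 -0.198  0.031]] [[0.619, -0.328], [0.482, -0.37], [0.486, -0.066], [0.618, -0.043]]
scene blue [209. 203.] [33. 22.] 15 [[ 0.536 -0.293  0.031]] [[0.581, -0.335], [0.484, -0.363], [0.489, -0.249], [0.584, -0.227]]
```

View pics/topz.png

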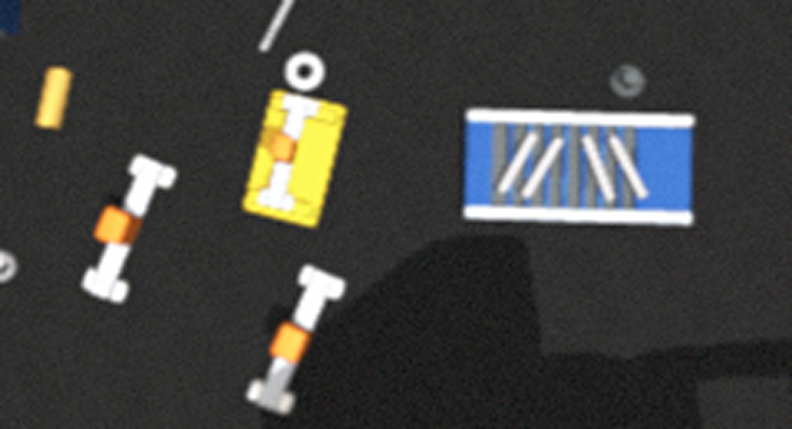

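```bash
cat >> h.py <<'E'
def down(yawdeg): # tool x at yaw, z down
    return R.from_euler('z',yawdeg,degrees=True).as_matrix()@np.diag([1,-1,-1.])
def to(pos,yaw):
    T,s=tcp(); d=T[:3,:3].T@(np.array(pos)-T[:3,3])*1000; r=R.from_matrix(T[:3,:3].T@down(yaw)).as_rotvec(degrees=True)
    print("shift",d.round(1).tolist(),"turn",r.round(2).tolist(), "t",round(s['time_s'],2))
E
python3 -c "
from h import *
to([.49,-.196,.30],0)"
```

```text
shift [433.1, -348.1, -43.8] turn [-0.06, 0.01, 13.05] t 0.15
```

Request:
move_arm([
  [[433,-348,-44],[0,0,13]],
  [[433,-348,-44],[0,0,13]],
  [[433,-348,-44],[0,0,13]],
  [[433,-348,-44],[0,0,13]],
  [[433,-348,-44],[0,0,13]],
])

```text
time_s: 0.78
ee_pos: [0.3401, -0.3867, 0.2811]
tcp_rot: [0.0, 1.0, 0.0, 0.0]
wrist_force: [1.9, -0.6, -0.3]
grip_width: 0.996
```

```bash
python3 -c "
from h import *
to([.49,-.196,.30],0)"
```

```text
shift [150.0, -190.6, -18.9] turn [0.0, -0.01, 0.03] t 0.78
```

Request:
move_arm([
  [[150,-190,-20],[0,0,0]],
  [[150,-190,-20],[0,0,0]],
  [[150,-190,-20],[0,0,0]],
  [[150,-190,-20],[0,0,0]],
  [[150,-190,-20],[0,0,0]],
])

```text
time_s: 1.4
ee_pos: [0.491, -0.1954, 0.3011]
tcp_rot: [-0.0, 1.0, 0.003, 0.0]
wrist_force: [-0.4, -0.7, -0.3]
grip_width: 1.003
```

```bash
python3 -c "
from h import *
T,s=tcp(); print(s['ee_pos'],s['wrist_force']); np.save('Ttray.npy',T)
im=optics.get_image('wrist'); cv2.imwrite('pics/w1.png',im[:,:,::-1])
to([.51,.148,.30],-15)"
```

```text
[ 0.49097647 -0.19535316  0.30113004] [-0.42404097 -0.70380638 -0.29495229]
shift [21.7, -344.7, 0.9] turn [-0.0, 0.01, 15.24] t 1.45
```

View pics/w1.png

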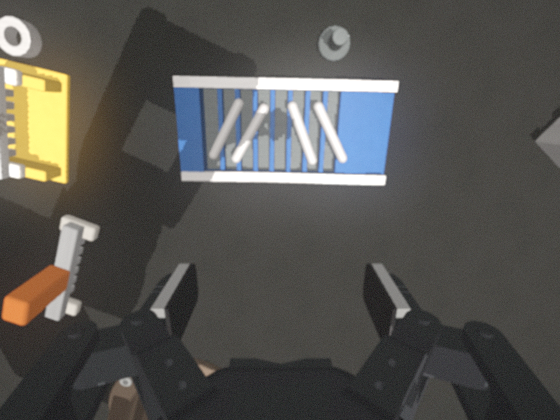

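```bash
python3 - <<'E'
from h import *
im=cv2.imread('pics/w1.png')[:,:,::-1].copy(); T=np.load('Ttray.npy'); C=cam('wrist',T)
g=cv2.cvtColor(im,cv2.COLOR_RGB2HSV)
m=((g[:,:,2]>150)&(g[:,:,1]<60)).astype(np.uint8)*255
for c in blobs(m,300):
    x,y,w,h=cv2.boundingRect(c)
    if y>230 or x<150 or w<150: continue
    ep=cv2.approxPolyDP(c,3,True).reshape(-1,2); P=onz(C,ep,.04)
    print(ep.tolist()); print(P[:,:2].round(4).tolist())
    r=cv2.minAreaRect(onz(C,c.reshape(-1,2).astype(float),.04)[:,:2].astype(np.float32)*1000); print(r)
E
python3 - <<'E'
import cv2
im=cv2.imread('pics/w1.png'); cv2.imwrite('pics/w1z.png',cv2.resize(im[65:195,160:410],None,fx=3.2,fy=3.2,interpolation=cv2.INTER_CUBIC))
E
```

```text
[[181, 173], [182, 180], [384, 185], [386, 179], [383, 174]]
[[0.4907, -0.0653], [0.4812, -0.0656], [0.4757, -0.3341], [0.484, -0.3358], [0.4907, -0.331]]
((485.6299743652344, -200.322509765625), (270.89984130859375, 16.447629928588867), 88.70948028564453)
[[173, 76], [174, 87], [258, 91], [258, 102], [264, 102], [233, 153], [233, 143], [226, 149], [227, 165], [235, 166], [241, 160], [242, 165], [249, 167], [251, 138], [269, 110], [270, 89], [275, 90], [275, 108], [285, 112], [287, 109], [294, 124], [291, 168], [299, 166], [301, 146], [307, 168], [314, 168], [317, 160], [317, 122], [310, 104], [309, 132], [305, 129], [304, 90], [311, 92], [310, 99], [317, 100], [313, 108], [332, 147], [325, 140], [323, 168], [330, 168], [332, 149], [340, 162], [346, 160], [334, 129], [337, 92], [398, 89], [397, 80]]
[[0.6082, -0.0678], [0.596, -0.0676], [0.5917, -0.1685], [0.5792, -0.1683], [0.5792, -0.1756], [0.5171, -0.135], [0.5298, -0.1356], [0.5222, -0.1263], [0.5015, -0.1264], [0.5003, -0.1368], [0.5081, -0.1449], [0.5016, -0.146], [0.499, -0.155], [0.5361, -0.1586], [0.5699, -0.1816], [0.594, -0.183], [0.5929, -0.189], [0.5723, -0.189], [0.5677, -0.2013], [0.5712, -0.2037], [0.5535, -0.2126], [0.498, -0.2098], [0.5007, -0.2202], [0.5264, -0.222], [0.4981, -0.2307], [0.4981, -0.2398], [0.5086, -0.2432], [0.556, -0.2411], [0.5772, -0.2316], [0.5439, -0.2316], [0.5475, -0.2265], [0.5931, -0.2238], [0.5909, -0.2323], [0.5829, -0.2314], [0.5818, -0.24], [0.5725, -0.2355], [0.5254, -0.2616], [0.5341, -0.2522], [0.4982, -0.2515], [0.4982, -0.2607], [0.5229, -0.2618], [0.5062, -0.2732], [0.5088, -0.2808], [0.5477, -0.2628], [0.5911, -0.2637], [0.5951, -0.337], [0.6051, -0.3345]]
((552.8008422851562, -201.498291015625), (270.3542785644531, 109.53630828857422), 89.55905151367188)
```

View pics/w1z.png

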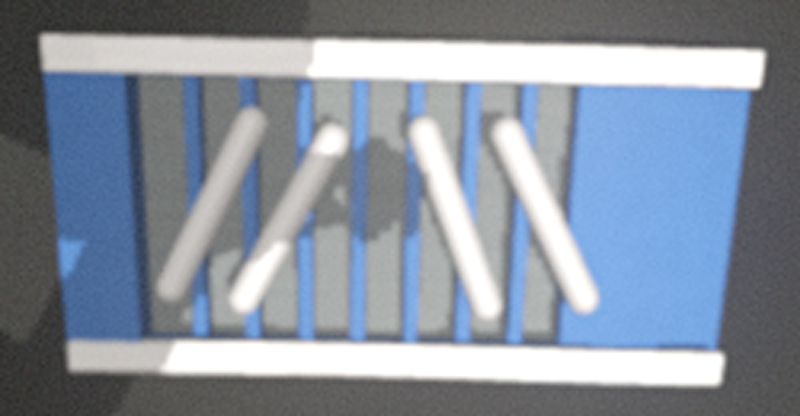

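Request:
move_arm([
  [[22,-345,1],[0,0,15]],
  [[22,-345,1],[0,0,15]],
  [[22,-345,1],[0,0,15]],
  [[22,-345,1],[0,0,15]],
  [[22,-345,1],[0,0,15]],
])

```text
time_s: 2.08
ee_pos: [0.508, 0.1064, 0.3001]
tcp_rot: [0.0, 0.991, -0.131, 0.0]
wrist_force: [2.0, -0.1, 0.4]
grip_width: 1.0
```

```bash
python3 -c "
from h import *
im=optics.get_image('wrist'); T,s=tcp(); print(s['ee_pos'],s['joint_velocities'].round(3)); 
T,s=tcp(); im=optics.get_image('wrist'); np.save('Trest.npy',T)
cv2.imwrite('pics/w2.png',im[:,:,::-1])
"
```

```text
[0.50807617 0.11283406 0.30007419] [-0.106 -0.015  0.029 -0.011 -0.    -0.168]
```

View pics/w2.png

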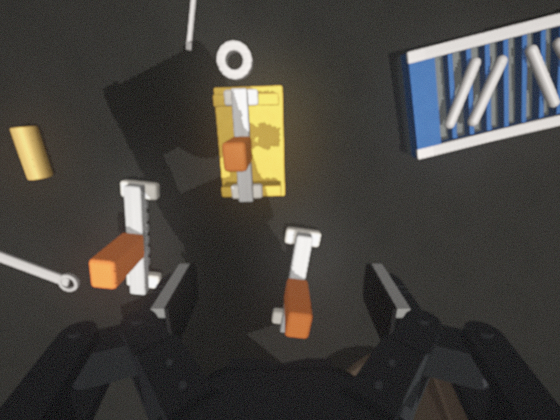

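Run:
```python
from h import *
im=cv2.imread('pics/w2.png')[:,:,::-1].copy(); T=np.load('Trest.npy'); C=cam('wrist',T)
o=C[2][:3,3]; print("cam",o)
cv2.imwrite('pics/w2z.png',cv2.resize(im[70:215,190:310,::-1],None,fx=4,fy=4,interpolation=cv2.INTER_CUBIC))
for c in blobs(mask(im,(5,150,60),(14,255,255)),100):
    print('or',cv2.boundingRect(c)); r=cv2.minAreaRect(onz(C,c.reshape(-1,2).astype(float),.13)[:,:2].astype(np.float32)*1000); print(r)
for c in blobs(mask(im,(20,120,80),(32,255,255)),600):
    print('ye',cv2.boundingRect(c)); r=cv2.minAreaRect(onz(C,c.reshape(-1,2).astype(float),.04)[:,:2].astype(np.float32)*1000); print(r)
```

```text
cam [0.5893212  0.09045015 0.41612117]
or (284, 280, 29, 59)
((363.0988464355469, 129.59707641601562), (32.78754806518555, 83.37659454345703), 76.76142883300781)
or (88, 233, 55, 56)
((479.7644958496094, 312.4836120605469), (41.4766845703125, 92.60065460205078), 32.35034942626953)
or (223, 138, 28, 33)
((556.7320556640625, 143.88375854492188), (26.615604400634766, 31.16204833984375), 75.01467895507812)
ye (212, 86, 25, 112)
((561.9064331054688, 171.687255859375), (25.095136642456055, 138.9461212158203), 74.77447509765625)
ye (242, 84, 44, 113)
((549.694091796875, 121.59968566894531), (48.77375030517578, 139.63436889648438), 76.98115539550781)
```

View pics/w2z.png

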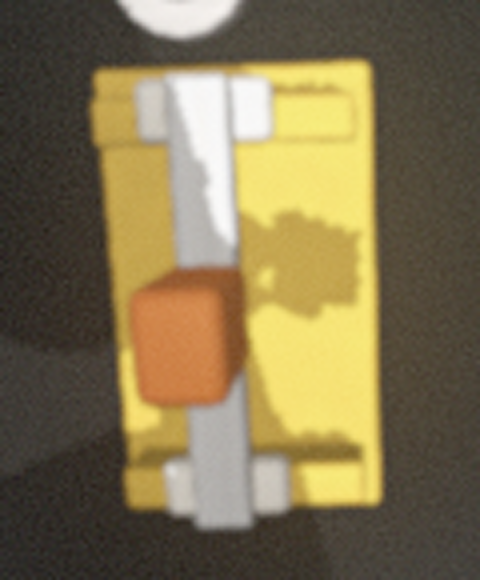

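Run:
```python
from h import *
T=np.load('Trest.npy'); C=cam('wrist',T)
f=lambda l:[(190+x/4,70+y/4) for x,y in l]
a=onz(C,f([(200,75),(222,527)]),.066); print('head',a.round(4),'len',np.linalg.norm(a[0]-a[1]),'mid',a.mean(0),'yaw',np.degrees(np.arctan2(*(a[0]-a[1])[[1,0]])))
h=onz(C,f([(133,293),(213,281),(223,402),(145,407)]),.13); print('handle top',h.round(4),h.mean(0))
s=onz(C,f([(136,110),(272,108),(167,487),(290,487)]),.05); print('shoes',s.round(4),s.mean(0))
b=onz(C,f([(92,98),(355,93),(357,138),(94,146),(127,470),(127,508),(365,460),(365,503)]),.04); print('bars',b.round(4))
p=onz(C,f([(95,70),(370,60),(128,510),(382,503)]),.01); print(p.round(4),p.mean(0))
```

```text
head [[0.6181 0.1301 0.066 ]
 [0.4897 0.1632 0.066 ]] len 0.13262701490788786 mid [0.55387818 0.14662772 0.066     ] yaw -14.456974684312037
handle top [[0.5702 0.1531 0.13  ]
 [0.5679 0.1336 0.13  ]
 [0.5391 0.14   0.13  ]
 [0.5429 0.1592 0.13  ]] [0.55501017 0.14648974 0.13      ]
shoes [[0.6151 0.153  0.05  ]
 [0.6053 0.1141 0.05  ]
 [0.5028 0.1798 0.05  ]
 [0.4925 0.1411 0.05  ]] [0.55393349 0.14699018 0.05      ]
bars [[0.6225 0.1664 0.04  ]
 [0.6033 0.0895 0.04  ]
 [0.5908 0.0922 0.04  ]
 [0.6093 0.1703 0.04  ]
 [0.5095 0.1933 0.04  ]
 [0.4969 0.1975 0.04  ]
 [0.4924 0.1158 0.04  ]
 [0.478  0.1197 0.04  ]]
[[0.633  0.1688 0.01  ]
 [0.6128 0.0822 0.01  ]
 [0.4887 0.206  0.01  ]
 [0.4676 0.116  0.01  ]] [0.55052834 0.14323012 0.01      ]
```

```bash
python3 -c "
from h import *
to([.5543,.1467,.17],-14.2)"
```

```text
shift [35.4, -47.4, 129.9] turn [-0.06, 0.02, -0.56] t 2.17
```

```bash
python3 -c "
from h import *
to([.5543,.1467,.17],-14.2); T,s=tcp(); print(s['ee_pos'],s['joint_velocities'].round(3), np.load('Trest.npy')[:3,3])"
```

```text
shift [35.4, -47.4, 129.9] turn [-0.06, 0.02, -0.56] t 2.17
[0.50798886 0.10971119 0.29989571] [-0.088 -0.011  0.024 -0.035  0.007 -0.094] [0.50807617 0.11283406 0.30007419]
```

Request:
move_arm([
  [[35,-47,100],[0,0,-0.6]],
  [[35,-47,100],[0,0,-0.6]],
  [[35,-47,100],[0,0,-0.6]],
  [[35,-47,100],[0,0,-0.6]],
])

```text
time_s: 2.68
ee_pos: [0.554, 0.1409, 0.2004]
tcp_rot: [0.0, 0.992, -0.125, -0.0]
wrist_force: [0.1, -0.6, 1.1]
grip_width: 0.997
```

```bash
python3 -c "
from h import *
T,s=tcp(); im=optics.get_image('wrist'); np.save('T3.npy',T); print(T[:3,3],s['joint_velocities'].round(3))
cv2.imwrite('pics/w3.png',im[:,:,::-1])
C=cam('wrist',T)
for c in blobs(mask(im,(5,150,60),(14,255,255)),100):
    print('or',cv2.boundingRect(c)); r=cv2.minAreaRect(onz(C,c.reshape(-1,2).astype(float),.13)[:,:2].astype(np.float32)*1000); print(r)
to([.5543,.1467,.11],-14.2)
"
```

```text
[0.55403432 0.14091374 0.2003842 ] [ 0.001 -0.029 -0.005  0.002 -0.     0.001]
or (320, 352, 27, 19)
((432.1768798828125, 124.52327728271484), (28.70419692993164, 13.632265090942383), 35.6723747253418)
or (96, 299, 45, 30)
((519.7904052734375, 281.3724670410156), (16.930938720703125, 44.435176849365234), 24.752578735351562)
or (254, 192, 33, 58)
((564.2091674804688, 145.27716064453125), (22.54022979736328, 42.10165023803711), 75.5762710571289)
shift [-1.5, -5.5, 91.1] turn [-0.01, -0.05, -0.21] t 2.73
```

View pics/w3.png

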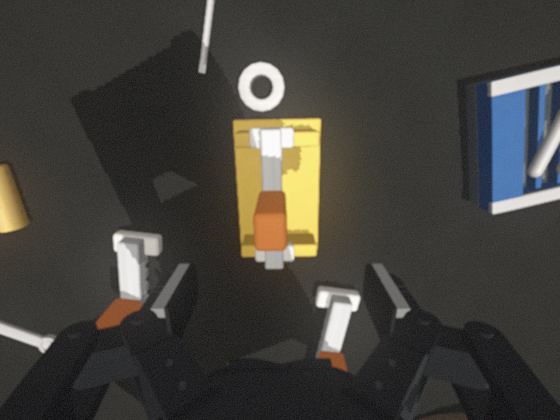

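Run:
```python
from h import *
im=cv2.imread('pics/w3.png'); cv2.imwrite('pics/w3z.png',cv2.resize(im[110:280,220:340],None,fx=3.5,fy=3.5,interpolation=cv2.INTER_CUBIC))
```

```text
(no output)
```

View pics/w3z.png

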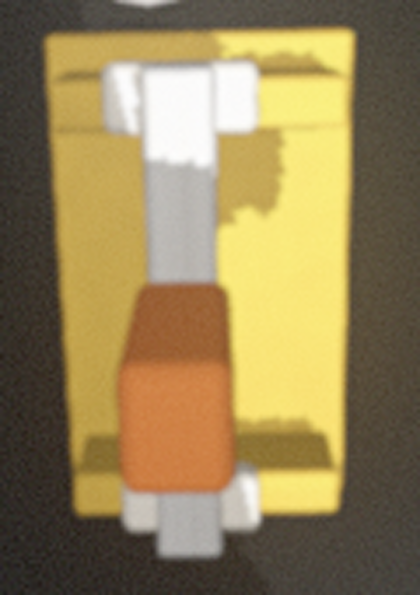

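Run:
```python
from h import *
T=np.load('T3.npy'); C=cam('wrist',T)
f=lambda l:[(220+x/3.5,110+y/3.5) for x,y in l]
a=onz(C,f([(179,68),(190,557)]),.066); print('head',a.round(4),'len',np.linalg.norm(a[0]-a[1]),'mid',a.mean(0),'yaw',np.degrees(np.arctan2(*(a[0]-a[1])[[1,0]])))
h=onz(C,f([(123,362),(231,360),(235,488),(120,492)]),.13); print('handle top',h.round(4),h.mean(0))
to([.5545,.1465,.11],-14.2)
```

```text
head [[0.619  0.1315 0.066 ]
 [0.4901 0.1629 0.066 ]] len 0.13266010154401037 mid [0.55452217 0.14718509 0.066     ] yaw -13.670385997941759
handle top [[0.5724 0.1533 0.13  ]
 [0.5675 0.1329 0.13  ]
 [0.5405 0.1389 0.13  ]
 [0.5454 0.1617 0.13  ]] [0.55645127 0.14671399 0.13      ]
shift [-1.3, -5.3, 91.1] turn [-0.01, -0.05, -0.21] t 2.73
```

Request:
move_arm([
  [[-1,-5.7,30],[0,0,-0.3]],
  [[-1,-5.7,55],[0,0,-0.3]],
  [[-1,-5.7,75],[0,0,-0.3]],
  [[-1,-5.7,90],[0,0,-0.3]],
  [[-1,-5.7,90],[0,0,-0.3]],
])

```text
time_s: 3.35
ee_pos: [0.5544, 0.1475, 0.1102]
tcp_rot: [0.0, 0.992, -0.123, -0.0]
wrist_force: [0.5, 0.6, 0.6]
grip_width: 0.997
```

Request:
move_arm([
  [[0,0,0],[0,0,0]],
  [[0,0,0],[0,0,0]],
  [[0,0,0],[0,0,0]],
  [[0,0,0],[0,0,0]],
  [[0,0,0],[0,0,0]],
], fingers=-1)

```text
time_s: 3.98
ee_pos: [0.5548, 0.148, 0.1106]
tcp_rot: [-0.0, 0.993, -0.122, 0.0]
wrist_force: [-1.0, -0.0, 5.9]
grip_width: 0.272
```

```bash
python3 -c "
from h import *
T,s=tcp(); print(T[:3,3],s['joint_velocities'].round(3),s['grip_width'],s['wrist_force'],s['moment'],s['tcp_rot'])
im=optics.get_image('wrist'); cv2.imwrite('pics/w4.png',im[:,:,::-1])
"
```

```text
[0.55483918 0.14803339 0.11056641] [-0.002 -0.001 -0.    -0.    -0.001 -0.001] 0.27209970675089884 [-9.77785356e-01 -1.98190078e-04  5.85630514e+00] [-0.0734377   0.19955705  0.10685277] [-8.61974777e-05  9.92507575e-01 -1.22182666e-01  3.20002654e-04]
```

View pics/w4.png

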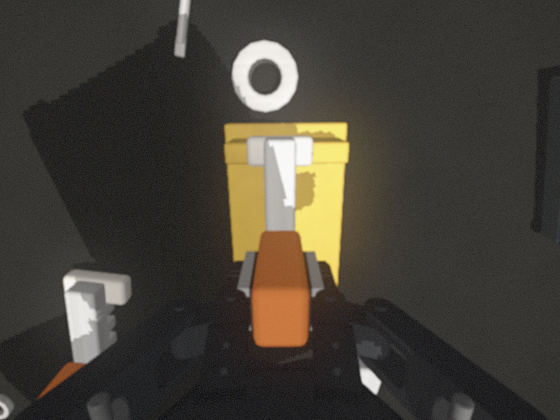

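Request:
move_arm([
  [[0,0,-3],[0,0,0]],
  [[0,0,-10],[0,0,0]],
  [[0,0,-30],[0,0,0]],
  [[0,0,-55],[0,0,0]],
  [[0,0,-70],[0,0,0]],
])

```text
time_s: 4.65
ee_pos: [0.5549, 0.148, 0.1815]
tcp_rot: [-0.0, 0.992, -0.122, 0.001]
wrist_force: [1.1, 0.0, -2.6]
grip_width: 0.27
```

```bash
python3 -c "
from h import *
T,s=tcp(); print(T[:3,3],s['wrist_force'],s['moment'],s['q'])
to([.540,-.3115,.18],-1.2)
"
```

```text
[0.55492078 0.14804133 0.18147293] [ 1.08454925  0.00661615 -2.6407871 ] [ 0.01149545 -0.02078156  0.02277027] [2.07910983e-01 4.62232819e-01 1.84755997e+00 3.29611529e-05
 8.30634771e-01 2.02385795e+00]
shift [97.1, 449.4, 1.3] turn [-0.02, -0.06, -12.85] t 4.65
```

Request:
move_arm([
  [[97,449,0],[0,0,-12.8]],
  [[97,449,0],[0,0,-12.8]],
  [[97,449,0],[0,0,-12.8]],
  [[97,449,0],[0,0,-12.8]],
  [[97,449,0],[0,0,-12.8]],
])

```text
time_s: 5.28
ee_pos: [0.5445, -0.1596, 0.1803]
tcp_rot: [0.0, 1.0, -0.011, 0.0]
wrist_force: [1.3, -0.6, -2.2]
grip_width: 0.275
```

```bash
python3 -c "
from h import *
to([.540,-.3115,.18],-1.2)
"
```

```text
shift [-1.1, 152.0, 0.3] turn [0.0, -0.01, -0.05] t 5.28
```

Request:
move_arm([
  [[-1,152,0],[0,0,0]],
  [[-1,152,0],[0,0,0]],
  [[-1,152,20],[0,0,0]],
  [[-1,152,40],[0,0,0]],
  [[-1,152,50],[0,0,0]],
])

```text
time_s: 5.9
ee_pos: [0.5397, -0.3095, 0.1289]
tcp_rot: [-0.001, 1.0, -0.011, -0.001]
wrist_force: [0.1, 0.1, -1.7]
grip_width: 0.275
```

Request:
move_arm([
  [[0,0,0],[0,0,0]],
  [[0,0,0],[0,0,0]],
  [[0,0,0],[0,0,0]],
])

```text
time_s: 6.28
ee_pos: [0.541, -0.3094, 0.1309]
tcp_rot: [0.0, 1.0, -0.011, 0.001]
wrist_force: [0.4, 0.4, -2.8]
grip_width: 0.275
```

```bash
python3 -c "
from h import *
T,s=tcp(); print(T[:3,3],s['wrist_force'],s['moment'],s['joint_velocities'].round(3))
im=optics.get_image('wrist'); cv2.imwrite('pics/w5.png',im[:,:,::-1]);np.save('T5.npy',T)
to([.540,-.3115,.112],-1.2)
"
```

```text
[ 0.54099759 -0.30942141  0.13092684] [ 0.39551377  0.41326802 -2.83067866] [-0.00691807 -0.00183082 -0.02936186] [-0.003  0.002  0.     0.001 -0.001  0.002]
shift [-0.9, 2.1, 18.8] turn [0.03, -0.05, -0.02] t 6.33
```

View pics/w5.png

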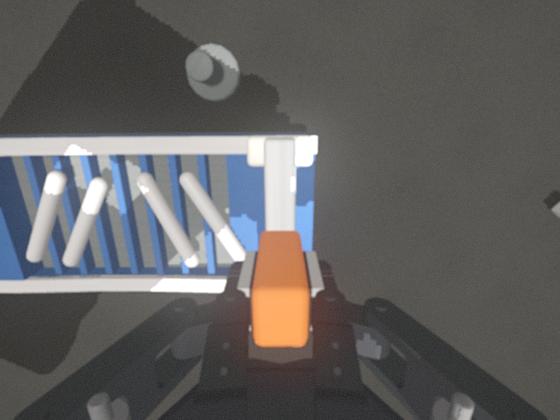

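Request:
move_arm([
  [[-1,2,6],[0,0,0]],
  [[-1,2,11],[0,0,0]],
  [[-1,2,15],[0,0,0]],
  [[-1,2,16.5],[0,0,0]],
  [[-1,2,17],[0,0,0]],
])

```text
time_s: 6.95
ee_pos: [0.5395, -0.3115, 0.1129]
tcp_rot: [-0.0, 1.0, -0.011, -0.0]
wrist_force: [0.2, 0.3, -2.0]
grip_width: 0.274
```

Request:
move_arm([
  [[0,0,0.4],[0,0,0]],
  [[0,0,0.8],[0,0,0]],
  [[0,0,1.2],[0,0,0]],
  [[0,0,1.6],[0,0,0]],
  [[0,0,2.0],[0,0,0]],
])

```text
time_s: 7.58
ee_pos: [0.5395, -0.3115, 0.1111]
tcp_rot: [0.0, 1.0, -0.011, 0.0]
wrist_force: [-0.8, 0.2, -2.4]
grip_width: 0.269
```

Request:
move_arm([
  [[0,0,0.3],[0,0,0]],
  [[0,0,0.5],[0,0,0]],
  [[0,0,0.7],[0,0,0]],
])

```text
time_s: 7.95
ee_pos: [0.5395, -0.3115, 0.1106]
tcp_rot: [0.0, 1.0, -0.011, 0.0]
wrist_force: [-2.9, 0.9, 5.2]
grip_width: 0.272
```

Request:
move_arm([
  [[0,-0.5,-0.1],[0,0,0]],
  [[0,-1,-0.1],[0,0,0]],
  [[0,-2,-0.1],[0,0,0]],
  [[0,-3,-0.1],[0,0,0]],
])

```text
time_s: 8.45
ee_pos: [0.5397, -0.3086, 0.1106]
tcp_rot: [0.0, 1.0, -0.011, 0.0]
wrist_force: [-0.1, -1.9, 1.5]
grip_width: 0.279
```

Request:
move_arm([
  [[0,-1,0],[0,0,0]],
  [[0,-2,0],[0,0,0]],
  [[0,-3,0],[0,0,0]],
  [[0,-4,0],[0,0,0]],
])

```text
time_s: 8.95
ee_pos: [0.5397, -0.3045, 0.1106]
tcp_rot: [0.0, 1.0, -0.011, 0.0]
wrist_force: [-0.2, -3.5, 4.0]
grip_width: 0.272
```

Request:
move_arm([
  [[0,-1,-0.1],[0,0,0]],
  [[0,-2,-0.1],[0,0,0]],
  [[0,-3,-0.1],[0,0,0]],
  [[0,-4,-0.1],[0,0,0]],
])

```text
time_s: 9.45
ee_pos: [0.5397, -0.3005, 0.1106]
tcp_rot: [0.0, 1.0, -0.011, 0.0]
wrist_force: [0.3, -2.7, 3.5]
grip_width: 0.272
```

Request:
move_arm([
  [[0,-1,-0.05],[0,0,0]],
  [[0,-2,-0.1],[0,0,0]],
  [[0,-3,-0.1],[0,0,0]],
  [[0,-4,-0.1],[0,0,0]],
  [[0,-5,-0.1],[0,0,0]],
])

```text
time_s: 10.07
ee_pos: [0.5398, -0.2953, 0.1106]
tcp_rot: [-0.0, 1.0, -0.011, -0.0]
wrist_force: [-0.6, -2.0, 2.0]
grip_width: 0.274
```

Request:
move_arm([
  [[0,-1,0],[0,0,0]],
  [[0,-2,0],[0,0,0]],
  [[0,-3,0],[0,0,0]],
  [[0,-4,0],[0,0,0]],
  [[0,-5,0],[0,0,0]],
])

```text
time_s: 10.7
ee_pos: [0.5398, -0.2903, 0.1106]
tcp_rot: [-0.0, 1.0, -0.011, -0.0]
wrist_force: [0.7, -0.6, 0.5]
grip_width: 0.274
```

Request:
move_arm([
  [[0,-1,0.1],[0,0,0]],
  [[0,-2,0.15],[0,0,0]],
  [[0,-3,0.15],[0,0,0]],
  [[0,-4,0.2],[0,0,0]],
])

```text
time_s: 11.2
ee_pos: [0.5401, -0.2866, 0.1106]
tcp_rot: [0.0, 1.0, -0.011, 0.0]
wrist_force: [0.2, -3.2, 1.4]
grip_width: 0.273
```

Request:
move_arm([
  [[0,-1,0.05],[0,0,0]],
  [[0,-2,0.1],[0,0,0]],
  [[0,-3,0.15],[0,0,0]],
  [[0,-4,0.2],[0,0,0]],
])

```text
time_s: 11.7
ee_pos: [0.5403, -0.2827, 0.1106]
tcp_rot: [0.0, 1.0, -0.011, 0.0]
wrist_force: [-1.3, -4.3, 6.2]
grip_width: 0.273
```

Request:
move_arm([
  [[0,-0.5,-0.2],[0,0,0]],
  [[0,-2,-0.25],[0,0,0]],
  [[0,-3,-0.25],[0,0,0]],
  [[0,-4,-0.25],[0,0,0]],
])

```text
time_s: 12.2
ee_pos: [0.5402, -0.2785, 0.1106]
tcp_rot: [0.0, 1.0, -0.011, 0.0]
wrist_force: [0.2, -3.6, 4.6]
grip_width: 0.273
```

Request:
move_arm([
  [[0,-1,-0.1],[0,0,0]],
  [[0,-2,-0.1],[0,0,0]],
  [[0,-3,-0.1],[0,0,0]],
  [[0,-4,-0.1],[0,0,0]],
])

```text
time_s: 12.7
ee_pos: [0.5402, -0.2744, 0.1106]
tcp_rot: [-0.0, 1.0, -0.011, -0.0]
wrist_force: [-0.1, -3.4, 3.2]
grip_width: 0.272
```

Request:
move_arm([
  [[0,-1,0],[0,0,0]],
  [[0,-2,0],[0,0,0]],
  [[0,-3,0],[0,0,0]],
  [[0,-4,0],[0,0,0]],
])

```text
time_s: 13.2
ee_pos: [0.5403, -0.2704, 0.1106]
tcp_rot: [-0.0, 1.0, -0.011, -0.0]
wrist_force: [-0.3, -2.0, 2.3]
grip_width: 0.273
```

Request:
move_arm([
  [[0,-1,0],[0,0,0]],
  [[0,-2,0],[0,0,0]],
  [[0,-3,0],[0,0,0]],
  [[0,-4,0],[0,0,0]],
])

```text
time_s: 13.7
ee_pos: [0.5403, -0.2663, 0.1105]
tcp_rot: [-0.0, 1.0, -0.011, -0.0]
wrist_force: [0.1, -1.8, 1.0]
grip_width: 0.276
```

Request:
move_arm([
  [[0,-1,0.05],[0,0,0]],
  [[0,-2,0.1],[0,0,0]],
  [[0,-3,0.15],[0,0,0]],
  [[0,-4,0.2],[0,0,0]],
])

```text
time_s: 14.2
ee_pos: [0.5405, -0.2624, 0.1104]
tcp_rot: [-0.0, 1.0, -0.011, -0.0]
wrist_force: [0.9, -1.6, 0.6]
grip_width: 0.27
```

Request:
move_arm([
  [[0,-1,0.15],[0,0,0]],
  [[0,-2,0.2],[0,0,0]],
  [[0,-3,0.3],[0,0,0]],
  [[0,-4,0.35],[0,0,0]],
])

```text
time_s: 14.7
ee_pos: [0.5408, -0.2586, 0.1102]
tcp_rot: [0.0, 1.0, -0.011, 0.0]
wrist_force: [0.2, -2.9, 4.1]
grip_width: 0.274
```

Request:
move_arm([
  [[0,-1,0],[0,0,0]],
  [[0,-2,0.05],[0,0,0]],
  [[0,-3,0.1],[0,0,0]],
  [[0,-4,0.15],[0,0,0]],
])

```text
time_s: 15.2
ee_pos: [0.5408, -0.2546, 0.1101]
tcp_rot: [0.0, 1.0, -0.011, 0.0]
wrist_force: [0.3, -4.8, 6.3]
grip_width: 0.274
```

Request:
move_arm([
  [[0,-0.5,-0.15],[0,0,0]],
  [[0,-2,-0.15],[0,0,0]],
  [[0,-3,-0.1],[0,0,0]],
  [[0,-4,-0.1],[0,0,0]],
])

```text
time_s: 15.7
ee_pos: [0.5407, -0.2503, 0.11]
tcp_rot: [-0.0, 1.0, -0.011, -0.0]
wrist_force: [-1.0, -1.2, 1.7]
grip_width: 0.271
```

Request:
move_arm([
  [[0,-1,0.05],[0,0,0]],
  [[0,-2,0.1],[0,0,0]],
  [[0,-3,0.1],[0,0,0]],
  [[0,-4,0.15],[0,0,0]],
])

```text
time_s: 16.2
ee_pos: [0.5408, -0.2464, 0.1098]
tcp_rot: [-0.0, 1.0, -0.011, -0.0]
wrist_force: [-0.0, -2.7, 1.2]
grip_width: 0.274
```

```bash
python3 -c "
from h import *
im=optics.get_image('wrist'); cv2.imwrite('pics/w6.png',im[:,:,::-1])
"
```

```text
(no output)
```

View pics/w6.png

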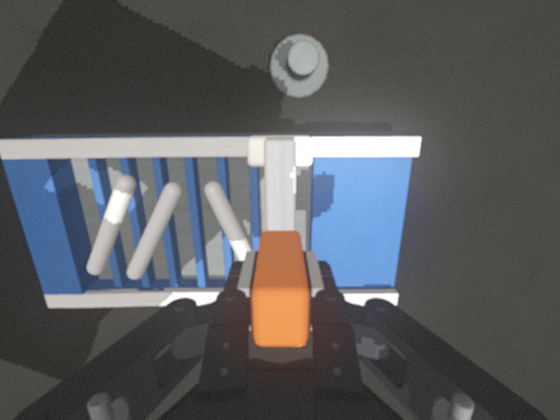

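Request:
move_arm([
  [[0,-1,0.1],[0,0,0]],
  [[0,-2,0.15],[0,0,0]],
  [[0,-3,0.2],[0,0,0]],
  [[0,-4,0.25],[0,0,0]],
])

```text
time_s: 16.75
ee_pos: [0.541, -0.2425, 0.1097]
tcp_rot: [0.0, 1.0, -0.011, 0.0]
wrist_force: [-0.4, -2.1, 2.4]
grip_width: 0.278
```

Request:
move_arm([
  [[0,-1,0.03],[0,0,0]],
  [[0,-2,0.06],[0,0,0]],
  [[0,-3,0.1],[0,0,0]],
  [[0,-4,0.15],[0,0,0]],
])

```text
time_s: 17.25
ee_pos: [0.541, -0.2384, 0.1095]
tcp_rot: [0.0, 1.0, -0.011, 0.0]
wrist_force: [-0.1, -0.9, 2.2]
grip_width: 0.276
```

Request:
move_arm([
  [[0,-1,0.04],[0,0,0]],
  [[0,-2,0.08],[0,0,0]],
  [[0,-3,0.12],[0,0,0]],
  [[0,-4,0.16],[0,0,0]],
])

```text
time_s: 17.75
ee_pos: [0.5412, -0.2344, 0.1093]
tcp_rot: [0.0, 1.0, -0.011, 0.0]
wrist_force: [0.1, -2.9, 2.9]
grip_width: 0.271
```

Request:
move_arm([
  [[0,-1,0.02],[0,0,0]],
  [[0,-2,0.05],[0,0,0]],
  [[0,-3,0.1],[0,0,0]],
  [[0,-4,0.14],[0,0,0]],
])

```text
time_s: 18.25
ee_pos: [0.5412, -0.2304, 0.1092]
tcp_rot: [-0.0, 1.0, -0.011, -0.0]
wrist_force: [-0.5, -2.2, 2.0]
grip_width: 0.272
```

Request:
move_arm([
  [[0,-1,0.05],[0,0,0]],
  [[0,-2,0.1],[0,0,0]],
  [[0,-3,0.14],[0,0,0]],
  [[0,-4,0.18],[0,0,0]],
])

```text
time_s: 18.75
ee_pos: [0.5413, -0.2265, 0.109]
tcp_rot: [0.0, 1.0, -0.011, 0.0]
wrist_force: [-0.2, -3.4, 2.8]
grip_width: 0.274
```

Request:
move_arm([
  [[0,-1,0.02],[0,0,0]],
  [[0,-2,0.05],[0,0,0]],
  [[0,-3,0.09],[0,0,0]],
  [[0,-4,0.12],[0,0,0]],
])

```text
time_s: 19.25
ee_pos: [0.5414, -0.2224, 0.1089]
tcp_rot: [-0.0, 1.0, -0.011, 0.0]
wrist_force: [0.7, -3.2, 3.5]
grip_width: 0.27
```

Request:
move_arm([
  [[0,-1,-0.05],[0,0,0]],
  [[0,-2,-0.05],[0,0,0]],
  [[0,-3,0],[0,0,0]],
  [[0,-4,0.03],[0,0,0]],
])

```text
time_s: 19.75
ee_pos: [0.5414, -0.2183, 0.1088]
tcp_rot: [-0.0, 1.0, -0.011, -0.0]
wrist_force: [-0.2, -2.2, 0.6]
grip_width: 0.274
```

Request:
move_arm([
  [[0,-1,0.1],[0,0,0]],
  [[0,-2,0.14],[0,0,0]],
  [[0,-3,0.17],[0,0,0]],
  [[0,-4,0.2],[0,0,0]],
])

```text
time_s: 20.25
ee_pos: [0.5415, -0.2144, 0.1086]
tcp_rot: [-0.0, 1.0, -0.011, -0.0]
wrist_force: [0.7, -1.0, 0.0]
grip_width: 0.271
```

```bash
python3 -c "
from h import *
im=optics.get_image('wrist'); cv2.imwrite('pics/w7.png',im[:,:,::-1])
"
```

```text
(no output)
```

View pics/w7.png

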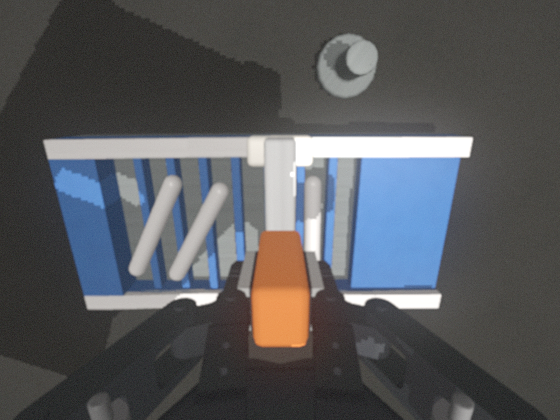

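Request:
move_arm([
  [[0,-1,0.15],[0,0,0]],
  [[0,-2,0.2],[0,0,0]],
  [[0,-3,0.25],[0,0,0]],
  [[0,-4,0.3],[0,0,0]],
])

```text
time_s: 20.8
ee_pos: [0.5418, -0.2105, 0.1084]
tcp_rot: [0.0, 1.0, -0.011, 0.0]
wrist_force: [0.0, -2.0, 2.9]
grip_width: 0.275
```

Request:
move_arm([
  [[0,-1,0.02],[0,0,0]],
  [[0,-2,0.05],[0,0,0]],
  [[0,-3,0.1],[0,0,0]],
  [[0,-4,0.14],[0,0,0]],
])

```text
time_s: 21.3
ee_pos: [0.5418, -0.2065, 0.1083]
tcp_rot: [0.0, 1.0, -0.011, 0.0]
wrist_force: [-0.1, -2.9, 4.3]
grip_width: 0.274
```

Request:
move_arm([
  [[0,-1,-0.06],[0,0,0]],
  [[0,-2,-0.03],[0,0,0]],
  [[0,-3,0],[0,0,0]],
  [[0,-4,0.03],[0,0,0]],
])

```text
time_s: 21.8
ee_pos: [0.5418, -0.2024, 0.1082]
tcp_rot: [-0.0, 1.0, -0.011, -0.0]
wrist_force: [-0.8, -2.6, 2.0]
grip_width: 0.275
```

Request:
move_arm([
  [[0,-1,0.04],[0,0,0]],
  [[0,-2,0.08],[0,0,0]],
  [[0,-3,0.1],[0,0,0]],
  [[0,-4,0.12],[0,0,0]],
])

```text
time_s: 22.3
ee_pos: [0.5419, -0.1984, 0.108]
tcp_rot: [-0.0, 1.0, -0.011, -0.0]
wrist_force: [-0.3, -1.4, 1.1]
grip_width: 0.277
```

Request:
move_arm([
  [[0,-1,0.06],[0,0,0]],
  [[0,-2,0.1],[0,0,0]],
  [[0,-3,0.14],[0,0,0]],
  [[0,-4,0.18],[0,0,0]],
])

```text
time_s: 22.8
ee_pos: [0.542, -0.1944, 0.1079]
tcp_rot: [-0.0, 1.0, -0.011, -0.0]
wrist_force: [-0.5, -1.1, 1.4]
grip_width: 0.276
```

Request:
move_arm([
  [[0,-1,0.05],[0,0,0]],
  [[0,-2,0.09],[0,0,0]],
  [[0,-3,0.12],[0,0,0]],
  [[0,-4,0.15],[0,0,0]],
])

```text
time_s: 23.3
ee_pos: [0.5421, -0.1904, 0.1077]
tcp_rot: [-0.0, 1.0, -0.011, -0.0]
wrist_force: [0.2, -1.3, 0.3]
grip_width: 0.277
```

Request:
move_arm([
  [[0,-1,0.1],[0,0,0]],
  [[0,-2,0.15],[0,0,0]],
  [[0,-3,0.19],[0,0,0]],
  [[0,-4,0.22],[0,0,0]],
])

```text
time_s: 23.8
ee_pos: [0.5423, -0.1865, 0.1076]
tcp_rot: [0.0, 1.0, -0.011, 0.0]
wrist_force: [-1.3, -2.8, 3.1]
grip_width: 0.273
```

Request:
move_arm([
  [[0,-1,0],[0,0,0]],
  [[0,-2,0],[0,0,0]],
  [[0,-3,0.02],[0,0,0]],
  [[0,-4,0.04],[0,0,0]],
])

```text
time_s: 24.3
ee_pos: [0.5424, -0.1826, 0.1076]
tcp_rot: [0.0, 1.0, -0.011, 0.0]
wrist_force: [-1.0, -3.0, 5.1]
grip_width: 0.273
```

Bottomed out; now ease off.

Request:
move_arm([
  [[0,-1,-0.12],[0,0,0]],
  [[0,-2,-0.15],[0,0,0]],
  [[0,-3,-0.15],[0,0,0]],
  [[0,-4,-0.17],[0,0,0]],
])

```text
time_s: 24.8
ee_pos: [0.5423, -0.1784, 0.1076]
tcp_rot: [-0.0, 1.0, -0.011, -0.0]
wrist_force: [-0.6, -2.6, 2.8]
grip_width: 0.272
```

Request:
move_arm([
  [[0,-1,-0.03],[0,0,0]],
  [[0,-2,-0.05],[0,0,0]],
  [[0,-3,-0.07],[0,0,0]],
  [[0,-4,-0.09],[0,0,0]],
])

```text
time_s: 25.3
ee_pos: [0.5423, -0.1743, 0.1076]
tcp_rot: [-0.0, 1.0, -0.011, -0.0]
wrist_force: [0.4, -1.1, -0.5]
grip_width: 0.271
```

```bash
python3 -c "
from h import *
im=optics.get_image('wrist'); cv2.imwrite('pics/w8.png',im[:,:,::-1])
"
```

```text
(no output)
```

View pics/w8.png

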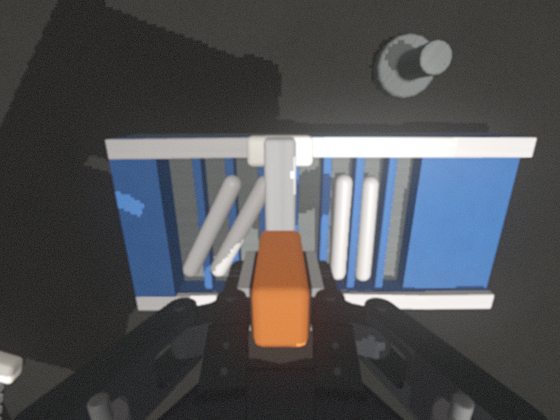

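Request:
move_arm([
  [[0,-0.5,0.12],[0,0,0]],
  [[0,-1.5,0.14],[0,0,0]],
  [[0,-2.5,0.14],[0,0,0]],
  [[0,-3.5,0.14],[0,0,0]],
])

```text
time_s: 25.85
ee_pos: [0.5426, -0.171, 0.1077]
tcp_rot: [0.0, 1.0, -0.011, 0.0]
wrist_force: [-0.0, -2.7, 2.3]
grip_width: 0.276
```

Request:
move_arm([
  [[0,-1,-0.02],[0,0,0]],
  [[0,-2,-0.04],[0,0,0]],
  [[0,-3,-0.06],[0,0,0]],
  [[0,-4,-0.08],[0,0,0]],
])

```text
time_s: 26.35
ee_pos: [0.5428, -0.1671, 0.1078]
tcp_rot: [0.0, 1.0, -0.011, 0.0]
wrist_force: [-0.4, -4.2, 5.2]
grip_width: 0.281
```

Request:
move_arm([
  [[0,-1,-0.15],[0,0,0]],
  [[0,-2,-0.2],[0,0,0]],
  [[0,-3,-0.24],[0,0,0]],
  [[0,-4,-0.28],[0,0,0]],
])

```text
time_s: 26.85
ee_pos: [0.5427, -0.163, 0.108]
tcp_rot: [0.0, 1.0, -0.011, 0.0]
wrist_force: [0.1, -4.6, 3.8]
grip_width: 0.274
```

Request:
move_arm([
  [[0,-1,-0.1],[0,0,0]],
  [[0,-2,-0.15],[0,0,0]],
  [[0,-3,-0.2],[0,0,0]],
  [[0,-4,-0.25],[0,0,0]],
])

```text
time_s: 27.35
ee_pos: [0.5427, -0.1589, 0.1082]
tcp_rot: [-0.0, 1.0, -0.011, -0.0]
wrist_force: [0.1, -2.9, 2.4]
grip_width: 0.274
```

Request:
move_arm([
  [[0,-1,-0.05],[0,0,0]],
  [[0,-2,-0.1],[0,0,0]],
  [[0,-3,-0.15],[0,0,0]],
  [[0,-4,-0.2],[0,0,0]],
])

```text
time_s: 27.85
ee_pos: [0.5428, -0.1549, 0.1084]
tcp_rot: [-0.0, 1.0, -0.011, -0.0]
wrist_force: [-0.3, -2.0, 1.6]
grip_width: 0.272
```

Request:
move_arm([
  [[0,-1,-0.02],[0,0,0]],
  [[0,-2,-0.07],[0,0,0]],
  [[0,-3,-0.12],[0,0,0]],
  [[0,-4,-0.17],[0,0,0]],
])

```text
time_s: 28.35
ee_pos: [0.5429, -0.1509, 0.1085]
tcp_rot: [-0.0, 1.0, -0.011, -0.0]
wrist_force: [-0.0, -2.2, 1.0]
grip_width: 0.274
```

Request:
move_arm([
  [[0,-1,0.02],[0,0,0]],
  [[0,-2,-0.03],[0,0,0]],
  [[0,-3,-0.07],[0,0,0]],
  [[0,-4,-0.11],[0,0,0]],
])

```text
time_s: 28.85
ee_pos: [0.543, -0.147, 0.1087]
tcp_rot: [0.0, 1.0, -0.011, 0.0]
wrist_force: [-1.6, -1.9, 0.7]
grip_width: 0.272
```

Request:
move_arm([
  [[0,-1,0.05],[0,0,0]],
  [[0,-2,0.02],[0,0,0]],
  [[0,-3,-0.02],[0,0,0]],
  [[0,-4,-0.06],[0,0,0]],
])

```text
time_s: 29.35
ee_pos: [0.5432, -0.143, 0.1088]
tcp_rot: [0.0, 1.0, -0.011, 0.0]
wrist_force: [-0.2, -4.0, 4.3]
grip_width: 0.275
```

Request:
move_arm([
  [[0,-1,-0.1],[0,0,0]],
  [[0,-2,-0.15],[0,0,0]],
  [[0,-3,-0.19],[0,0,0]],
  [[0,-4,-0.23],[0,0,0]],
])

```text
time_s: 29.85
ee_pos: [0.5432, -0.139, 0.109]
tcp_rot: [0.0, 1.0, -0.011, 0.0]
wrist_force: [-0.3, -5.3, 4.6]
grip_width: 0.271
```

```bash
python3 -c "
from h import *
im=optics.get_image('wrist'); cv2.imwrite('pics/w9.png',im[:,:,::-1])
"
```

```text
(no output)
```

View pics/w9.png

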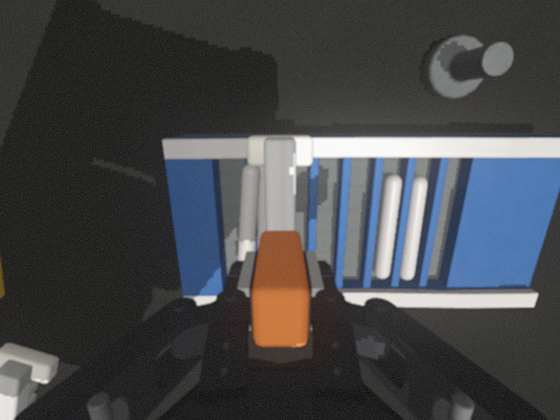

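Request:
move_arm([
  [[0,-1,-0.12],[0,0,0]],
  [[0,-2,-0.17],[0,0,0]],
  [[0,-3,-0.22],[0,0,0]],
  [[0,-4,-0.27],[0,0,0]],
])

```text
time_s: 30.4
ee_pos: [0.5433, -0.1349, 0.1092]
tcp_rot: [-0.0, 1.0, -0.011, -0.0]
wrist_force: [0.1, -3.7, 3.3]
grip_width: 0.272
```

Request:
move_arm([
  [[0,-1,-0.07],[0,0,0]],
  [[0,-2,-0.12],[0,0,0]],
  [[0,-3,-0.16],[0,0,0]],
  [[0,-4,-0.2],[0,0,0]],
])

```text
time_s: 30.9
ee_pos: [0.5433, -0.1309, 0.1094]
tcp_rot: [-0.0, 1.0, -0.011, -0.0]
wrist_force: [-0.8, -2.1, 1.4]
grip_width: 0.274
```

Request:
move_arm([
  [[0,-1,0],[0,0,0]],
  [[0,-2,-0.04],[0,0,0]],
  [[0,-3,-0.08],[0,0,0]],
  [[0,-4,-0.12],[0,0,0]],
])

```text
time_s: 31.4
ee_pos: [0.5435, -0.1269, 0.1096]
tcp_rot: [-0.0, 1.0, -0.011, -0.0]
wrist_force: [1.5, -2.1, 1.0]
grip_width: 0.273
```

Request:
move_arm([
  [[0,-1,0],[0,0,0]],
  [[0,-2,-0.04],[0,0,0]],
  [[0,-3,-0.08],[0,0,0]],
  [[0,-4,-0.12],[0,0,0]],
])

```text
time_s: 31.9
ee_pos: [0.5436, -0.123, 0.1097]
tcp_rot: [0.0, 1.0, -0.011, 0.0]
wrist_force: [0.1, -2.8, 2.5]
grip_width: 0.274
```

```bash
python3 -c "
from h import *
im=optics.get_image('wrist'); cv2.imwrite('pics/w10.png',im[:,:,::-1])
"
```

```text
(no output)
```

View pics/w10.png

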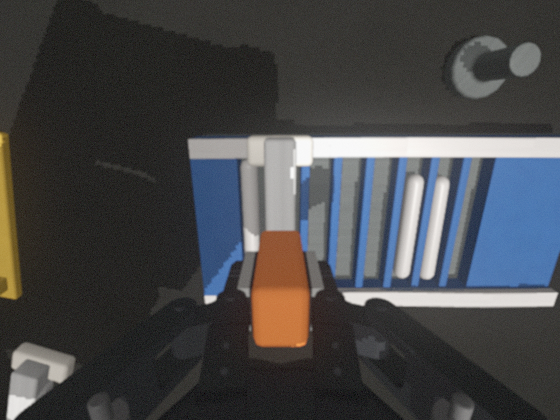

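Request:
move_arm([
  [[0,-1,-0.05],[0,0,0]],
  [[0,-2,-0.09],[0,0,0]],
  [[0,-3,-0.13],[0,0,0]],
  [[0,-4,-0.16],[0,0,0]],
])

```text
time_s: 32.45
ee_pos: [0.5437, -0.119, 0.1099]
tcp_rot: [0.0, 1.0, -0.011, 0.0]
wrist_force: [-0.4, -2.5, 3.4]
grip_width: 0.273
```

Request:
move_arm([
  [[0,-1,-0.08],[0,0,0]],
  [[0,-2,-0.12],[0,0,0]],
  [[0,-3,-0.16],[0,0,0]],
  [[0,-4,-0.2],[0,0,0]],
])

```text
time_s: 32.95
ee_pos: [0.5437, -0.115, 0.11]
tcp_rot: [0.0, 1.0, -0.011, -0.0]
wrist_force: [-1.8, -4.2, 3.7]
grip_width: 0.271
```

Request:
move_arm([
  [[0,-1,-0.1],[0,0,0]],
  [[0,-2,-0.14],[0,0,0]],
  [[0,-3,-0.17],[0,0,0]],
  [[0,-4,-0.2],[0,0,0]],
])

```text
time_s: 33.45
ee_pos: [0.5439, -0.1111, 0.1103]
tcp_rot: [0.0, 1.0, -0.011, 0.0]
wrist_force: [-0.5, -4.2, 5.2]
grip_width: 0.274
```

```bash
python3 -c "
from h import *
im=optics.get_image('wrist'); cv2.imwrite('pics/w11.png',im[:,:,::-1])
im=optics.get_image('scene'); cv2.imwrite('pics/s11.png',cv2.resize(im[150:280,150:310,::-1],None,fx=4.5,fy=4.5,interpolation=cv2.INTER_CUBIC))
to([.5442,-.1105,.11],-1.2)
"
```

```text
shift [0.2, -0.4, 0.4] turn [-0.0, -0.02, -0.05] t 33.55
```

View pics/w11.png

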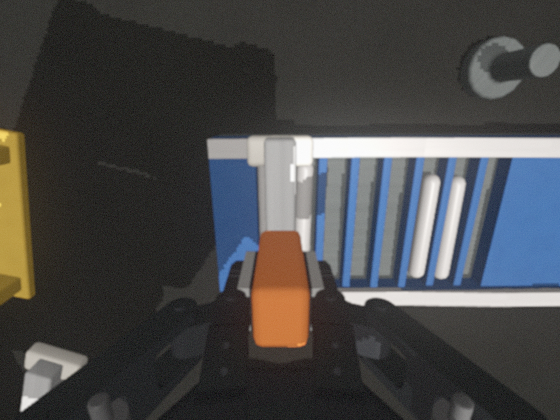

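View pics/s11.png

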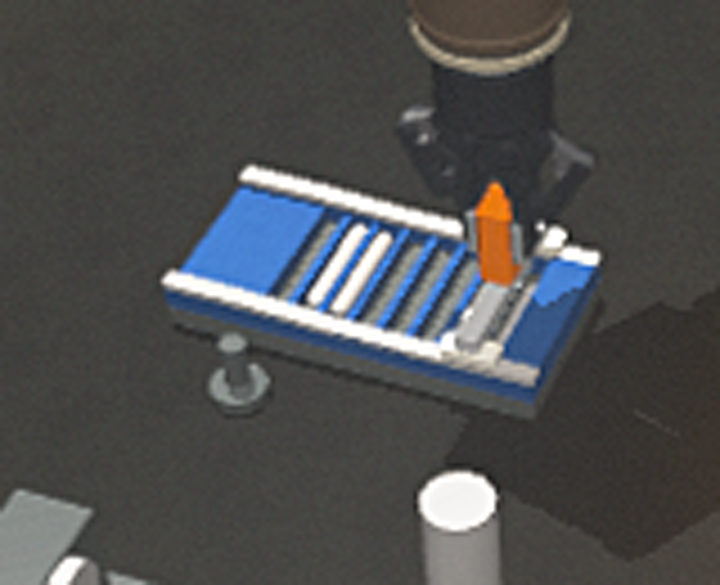

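Request:
move_arm([
  [[0,0,-1],[0,0,0]],
  [[0,0,-4],[0,0,0]],
  [[0,0,-20],[0,0,0]],
  [[0,0,-45],[0,0,0]],
  [[0,0,-70],[0,0,0]],
])

```text
time_s: 34.17
ee_pos: [0.5438, -0.1109, 0.1818]
tcp_rot: [-0.0, 1.0, -0.011, 0.0]
wrist_force: [0.4, -0.2, -2.7]
grip_width: 0.275
```

```bash
python3 -c "
from h import *
im=optics.get_image('wrist'); cv2.imwrite('pics/w12.png',im[:,:,::-1])
to([.5548,.1480,.18],-14.04)
"
```

```text
shift [3.9, -259.5, 4.7] turn [0.03, -0.24, 12.8] t 34.23
```

View pics/w12.png

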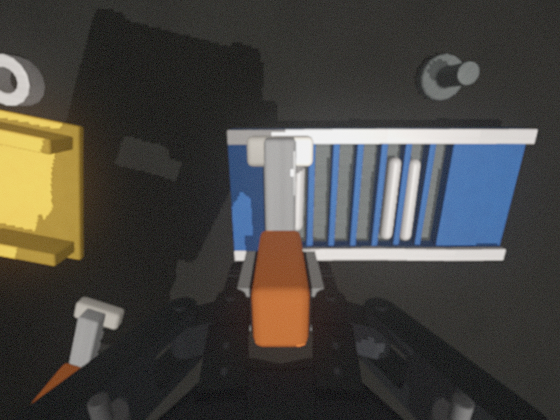

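Request:
move_arm([
  [[4,-259,0],[0,0,12.8]],
  [[4,-259,0],[0,0,12.8]],
  [[4,-259,0],[0,0,12.8]],
  [[4,-259,0],[0,0,12.8]],
  [[4,-259,0],[0,0,12.8]],
])

```text
time_s: 34.85
ee_pos: [0.5533, 0.1513, 0.1808]
tcp_rot: [-0.0, 0.993, -0.121, 0.0]
wrist_force: [0.5, -0.3, -2.4]
grip_width: 0.274
```

Request:
move_arm([
  [[0,0,0],[0,0,0]],
  [[0,0,0],[0,0,0]],
  [[0,0,0],[0,0,0]],
  [[0,0,0],[0,0,0]],
])

```text
time_s: 35.35
ee_pos: [0.5536, 0.1469, 0.1803]
tcp_rot: [0.0, 0.992, -0.123, -0.0]
wrist_force: [-0.5, 0.2, -2.1]
grip_width: 0.273
```

```bash
python3 -c "
from h import *
T,s=tcp(); print(T[:3,3],s['joint_velocities'].round(3),s['wrist_force'])
im=optics.get_image('scene'); cv2.imwrite('pics/s13.png',cv2.resize(im[150:280,170:390,::-1],None,fx=3.6,fy=3.6,interpolation=cv2.INTER_CUBIC))
to([.5548,.1480,.18],-14.04)
"
```

```text
[0.55358951 0.14690914 0.18029882] [ 0.007  0.001 -0.002  0.002 -0.001  0.002] [-0.47573124  0.15620823 -2.10205008]
shift [1.0, -1.2, 0.3] turn [0.0, -0.0, -0.07] t 35.4
```

View pics/s13.png

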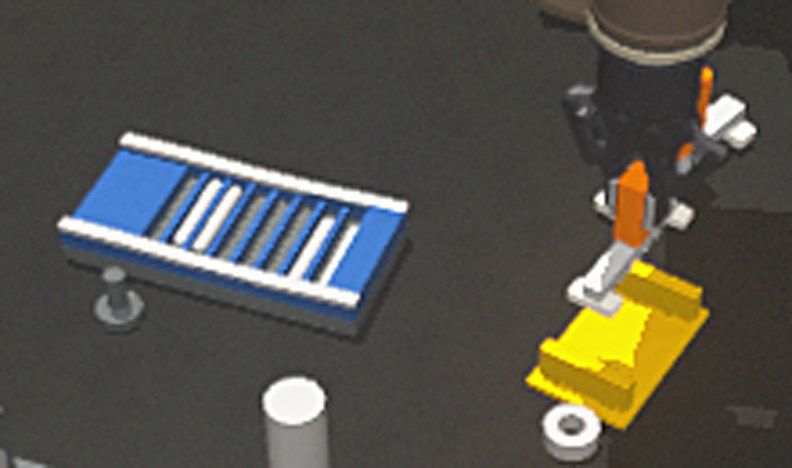

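Request:
move_arm([
  [[1,-1,20],[0,0,0]],
  [[1,-1,40],[0,0,0]],
  [[1,-1,55],[0,0,0]],
  [[1,-1,63],[0,0,0]],
  [[1,-1,66.5],[0,0,0]],
])

```text
time_s: 36.02
ee_pos: [0.5547, 0.1485, 0.1135]
tcp_rot: [0.0, 0.992, -0.122, -0.0]
wrist_force: [-1.0, 0.2, -1.7]
grip_width: 0.277
```

Request:
move_arm([
  [[0,0,0],[0,0,0]],
  [[0,0,0.4],[0,0,0]],
  [[0,0,0.8],[0,0,0]],
  [[0,0,1.2],[0,0,0]],
  [[0,0,1.6],[0,0,0]],
])

```text
time_s: 36.65
ee_pos: [0.5547, 0.1486, 0.1122]
tcp_rot: [-0.0, 0.992, -0.122, 0.0]
wrist_force: [-0.4, 0.1, -1.9]
grip_width: 0.272
```

Request:
move_arm([
  [[0,0,0.4],[0,0,0]],
  [[0,0,0.8],[0,0,0]],
  [[0,0,1.1],[0,0,0]],
  [[0,0,1.3],[0,0,0]],
  [[0,0,1.4],[0,0,0]],
])

```text
time_s: 37.28
ee_pos: [0.5547, 0.1485, 0.1107]
tcp_rot: [0.0, 0.992, -0.122, -0.0]
wrist_force: [-0.1, 0.1, -2.0]
grip_width: 0.269
```

Request:
move_arm([
  [[0,0,0.15],[0,0,0]],
  [[0,0,0.3],[0,0,0]],
  [[0,0,0.3],[0,0,0]],
])

```text
time_s: 37.65
ee_pos: [0.5547, 0.1486, 0.1106]
tcp_rot: [-0.0, 0.992, -0.122, 0.0]
wrist_force: [-2.1, -0.2, 2.6]
grip_width: 0.273
```

Request:
move_arm([
  [[0,0,0],[0,0,0]],
  [[0,0,0],[0,0,0]],
  [[0,0,0],[0,0,0]],
  [[0,0,0],[0,0,0]],
  [[0,0,0],[0,0,0]],
], fingers=1)

```text
time_s: 38.28
ee_pos: [0.5547, 0.1485, 0.1104]
tcp_rot: [0.0, 0.992, -0.122, -0.0]
wrist_force: [0.4, 1.0, -0.5]
grip_width: 0.999
```

Request:
move_arm([
  [[0,0,-5],[0,0,0]],
  [[0,0,-20],[0,0,0]],
  [[0,0,-50],[0,0,0]],
  [[0,0,-90],[0,0,0]],
  [[0,0,-130],[0,0,0]],
])

```text
time_s: 38.9
ee_pos: [0.5546, 0.1485, 0.2428]
tcp_rot: [-0.0, 0.992, -0.122, 0.0]
wrist_force: [0.8, 0.3, 0.2]
grip_width: 0.999
```

```bash
python3 -c "
from h import *
T,s=tcp(); im=optics.get_image('wrist'); cv2.imwrite('pics/w14.png',im[:,:,::-1]); np.save('T14.npy',T); print(T[:3,3],s['wrist_force'])
to([.49,-.10,.30],-1.2)
"
```

```text
[0.55458913 0.14853809 0.24280452] [0.80975327 0.33908246 0.22768804]
shift [-4.0, 257.6, -52.9] turn [-0.14, -0.38, -12.85] t 38.95
```

View pics/w14.png

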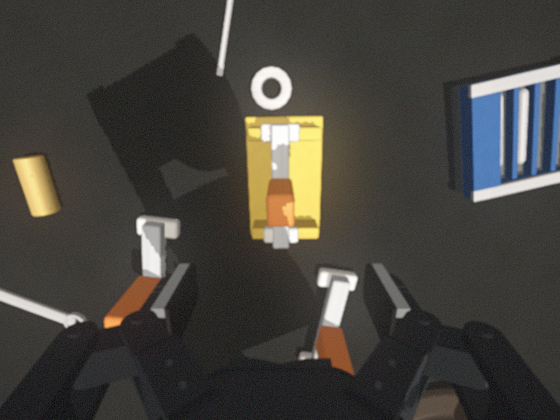

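Rake stands on its rest, shoes on both bars (265–298,132 and 235). Now a look over the tray.

Request:
move_arm([
  [[-4,257,-50],[0,0,-12.8]],
  [[-4,257,-50],[0,0,-12.8]],
  [[-4,257,-50],[0,0,-12.8]],
  [[-4,257,-50],[0,0,-12.8]],
  [[-4,257,-50],[0,0,-12.8]],
])

```text
time_s: 39.58
ee_pos: [0.4877, -0.1026, 0.2921]
tcp_rot: [0.0, 1.0, -0.012, 0.001]
wrist_force: [0.4, 0.2, 0.2]
grip_width: 1.001
```

```bash
python3 -c "
from h import *
T,s=tcp(); im=optics.get_image('wrist'); cv2.imwrite('pics/w15.png',cv2.resize(im[60:240,150:420,::-1],None,fx=2.9,fy=2.9,interpolation=cv2.INTER_CUBIC)); np.save('T15.npy',T);cv2.imwrite('pics/w15raw.png',im[:,:,::-1])
im=optics.get_image('scene'); cv2.imwrite('pics/s15.png',cv2.resize(im[150:300,170:390,::-1],None,fx=3.6,fy=3.6,interpolation=cv2.INTER_CUBIC))
print(T[:3,3],s['wrist_force'])
"
```

```text
[ 0.48772919 -0.10259129  0.29212158] [0.40524872 0.19508963 0.19123733]
```

View pics/w15.png

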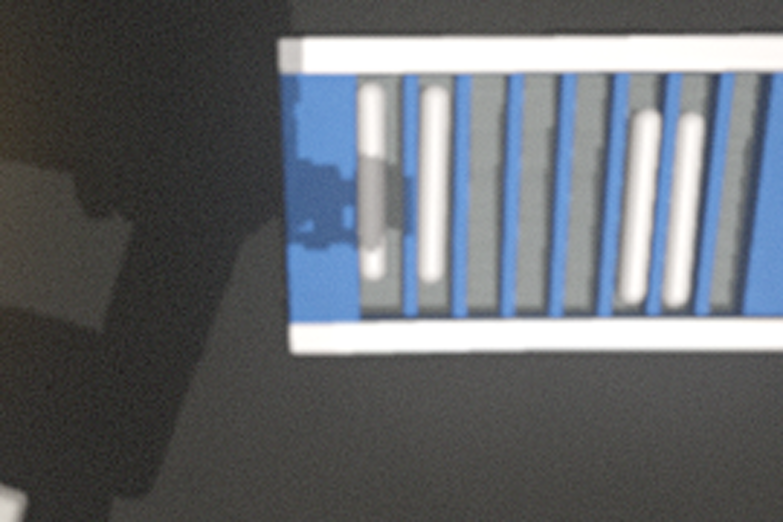

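View pics/s15.png

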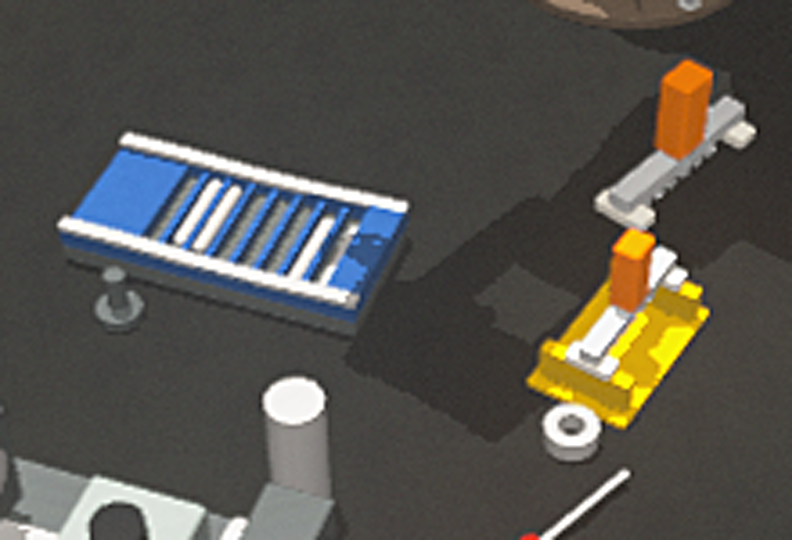

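Run:
```python
from h import *
T=np.load('T15.npy'); C=cam('wrist',T); Rz=R.from_euler('z',-1.2,degrees=True).as_matrix()
f=lambda l:[(150+x/2.9,60+y/2.9) for x,y in l]
uv=f([(371,90),(373,272),(435,92),(430,276),(649,117),(632,297),(691,120),(676,300)])
for z in(.024,.030,.037): print(z,((onz(C,uv,z)-[.5424,-.1965,0])@Rz)[:,:2].round(4).tolist())
T,s=tcp(); print(s['ee_pos'],s['joint_velocities'].round(3))
```

```text
0.024 [[0.0448, 0.0944], [-0.032, 0.094], [0.0439, 0.0673], [-0.0339, 0.0683], [0.0337, -0.0243], [-0.0438, -0.0241], [0.0325, -0.0425], [-0.0452, -0.0444]]
0.03 [[0.0445, 0.0944], [-0.0311, 0.094], [0.0437, 0.0677], [-0.0329, 0.0686], [0.0336, -0.0225], [-0.0427, -0.0223], [0.0324, -0.0404], [-0.0441, -0.0422]]
0.037 [[0.0442, 0.0943], [-0.03, 0.094], [0.0433, 0.0682], [-0.0318, 0.0691], [0.0335, -0.0204], [-0.0414, -0.0201], [0.0323, -0.038], [-0.0427, -0.0398]]
[ 0.48826981 -0.10119241  0.29149101] [ 0.05   0.017  0.006  0.013 -0.01   0.035]
```

Request:
move_arm([
  [[0,150,0],[0,0,0]],
  [[0,150,0],[0,0,0]],
  [[0,150,0],[0,0,0]],
  [[0,150,0],[0,0,0]],
  [[0,150,0],[0,0,0]],
])

```text
time_s: 40.3
ee_pos: [0.4855, -0.2483, 0.2902]
tcp_rot: [-0.0, 1.0, -0.01, -0.0]
wrist_force: [-0.3, 0.3, 0.5]
grip_width: 1.003
```

Request:
move_arm([
  [[0,0,0],[0,0,0]],
  [[0,0,0],[0,0,0]],
  [[0,0,0],[0,0,0]],
  [[0,0,0],[0,0,0]],
])

```text
time_s: 40.8
ee_pos: [0.4852, -0.2496, 0.2905]
tcp_rot: [0.0, 1.0, -0.011, 0.0]
wrist_force: [-0.5, 0.5, 0.5]
grip_width: 1.001
```

```bash
python3 -c "
from h import *
T,s=tcp(); im=optics.get_image('wrist'); cv2.imwrite('pics/w16.png',cv2.resize(im[60:200,120:320,::-1],None,fx=4,fy=4,interpolation=cv2.INTER_CUBIC)); np.save('T16.npy',T);cv2.imwrite('pics/w16raw.png',im[:,:,::-1])
print(T[:3,3],s['joint_velocities'].round(3))
"
```

```text
[ 0.48517511 -0.24960704  0.29049327] [-0.002  0.001 -0.002  0.002 -0.002  0.001]
```

View pics/w16.png

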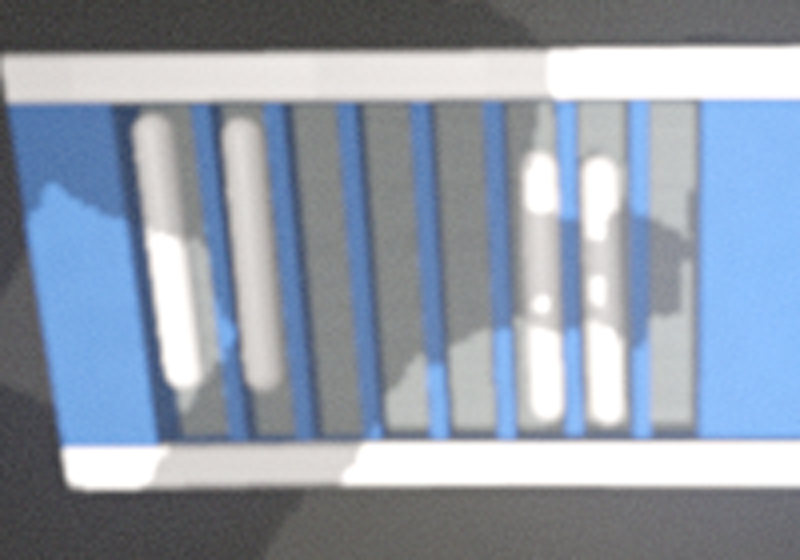

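Run:
```python
from h import *
Rz=R.from_euler('z',-1.2,degrees=True).as_matrix()
A=cam('wrist',np.load('T15.npy')); B=cam('wrist',np.load('T16.npy'))
a=[(150+x/2.9,60+y/2.9) for x,y in [(371,95),(373,268),(434,95),(430,272),(648,120),(632,295),(690,124),(676,297)]]
b=[(120+x/4,60+y/4) for x,y in [(154,125),(183,377),(239,128),(262,377),(541,162),(548,409),(600,168),(607,414)]]
P=lambda C:C[0]@np.linalg.inv(C[2])[:3]
for i in range(8):
    (o1,v1),(o2,v2)=ray(A,[a[i]]),ray(B,[b[i]])
    # solve in y-z plane (plane containing pin): y,z of intersection
    M=np.c_[v1[0][1:],-v2[0][1:]]; t=np.linalg.solve(M,(o2-o1)[1:]); X=o1+v1[0]*t[0]
    print(i,((X-[.5424,-.1965,0])@Rz).round(4))
print(((onz(B,[(120+x/4,60+y/4) for x,y in [(110,105),(157,440)]],.04)-[.5424,-.1965,0])@Rz).round(4))
```

```text
0 [0.0429 0.0944 0.0231]
1 [-0.0299  0.094   0.0262]
2 [0.0427 0.0678 0.0248]
3 [-0.0318  0.0684  0.0256]
4 [ 0.0325 -0.0241  0.0238]
5 [-0.043  -0.0242  0.0233]
6 [ 0.0309 -0.0423  0.024 ]
7 [-0.0435 -0.0437  0.0256]
[[ 0.0499  0.1001  0.04  ]
 [-0.0495  0.0994  0.04  ]]
```

```bash
python3 -c "
from workcell import sign_off
print(sign_off())"
```

```text
the job is handed in; nothing more can be done
None
```

I combed all four pins into grooves and stood the rake back on its rest. I handed the job in at about 41 s, with the gripper open and clear of everything.

**Pins:** Triangulating from two wrist views put the pin centres at 23 to 26 mm height (24 mm is seated). They lie at tray y of about -43, -24, 68 and 94 mm, parallel to the grooves to within about 1°. The 94 mm reading is about 4 mm past where the end groove should let a pin sit, resting against the end wall. Its height still says it is seated.

**Combing force:** I worked out the force on the rails from the readings at the end of each short move, after subtracting the rake's weight. It was mostly 3 to 7 N, and between about 2 and 9 N overall. Two readings were near 8.9 N, just above the 2 to 8 N band, and I eased off at once. Nothing came near 25 N at those readings, though I could not see the force between them. The highest push was 5.3 N, so no pin jammed.

**Rake:** It was set down slowly with about 5 N, where it had stood to within about 1 mm. The last wrist view shows both shoes on the bars. The collar and spigot, the bystanders nearest the work, look where they were; I did not measure the others again.

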